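# Open the ratchet whetstone holder

### The arm

A 6-joint arm with a two-finger parallel gripper is mounted at the origin on a cart in front of the work surface, level with it; the furniture and walls round the work are solid. World frame = base frame: x ahead of the robot, y to its left, z up, the work surface at z = 0. Lengths are in m, angles in rad, forces in N, time in s.
With the tool pointing down it reaches from about 0.325 to 0.9 m from the base axis. Payload 3.5 kg.
Tool frame: the origin (TCP) lies midway between the tips of the shut fingers; the grasp point (between the pads) lies 19 mm behind it (bot.grip_point_offset is the distance from the TCP to the grasp point, in m); z points along the fingers, y is the line along which they close (so a half turn about z gives the same grasp; the last joint's range is limited). The gripper opens to 85 mm and grips with 20 to 120 N. Pads are 22 mm wide; open, the fingers measure 114 mm over their backs; the gripper's body (76 mm by 85 mm) begins 54 mm behind the grasp point. The pads swing forward as they close: fully open they stand 13 mm farther back than shut.
Start: joints at [-1.283, 0.276, -0.026, 1.268, 0, 1.467], TCP at [0.238, -0.578, 0.231] pointing down, gripper open.
Joint ranges: [-3.12, 3.12], [-0.85, 1.88], [-1.08, 1.24], [-1.95, 2.15], [-1.57, 1.53], [-3.14, 3.14]. Speed limits (rad/s): [2.57, 2.57, 3.14, 3.14, 3.14, 3.14].

### API

Orientations are given as a rotation vector (axis times angle).
In Python, from plant import readout, get_image, camera_model, workorder, bot gives the robot as it stands. The module is installed in compiled form; this text tells all that it offers.
- The arm moves only by the tool step_arm, never from a script. Its argument "steps" is a list of rows, each a list of 6 numbers: the shift along the tool's x, y, z in mm, then the turn, a rotation vector about the tool's x, y, z in degrees. A call has 1 to 10 rows; each row shifts and turns the commanded pose from where the row before left it, along the tool's axes as they then stand; what a row does not reach is not made up. A row lasts 1/8 s, in which the tool goes at most 62.5 mm and 10.7 degrees, less where a joint would pass 70% of its speed; a pose out of reach is approached as far as the arm can. A call is refused whole if a number of a shift passes 62.5 or a number of a turn 10.7, either way. A call with a gripper value outside its range is refused whole. "jaw" is the closure in counts, from 0 (fully open) to 255 (shut), set as the call begins (left out, the last holds). The fingers move at their own pace and stop on an object; "squeeze" is the grip in N (left out, the last holds). Time passes only in rows, so rows that do not move let the fingers close. It gives the time, the measured TCP pose, the force, the opening and the grip force at its end, in the units of the state.
- readout.get_state(): the state, without advancing time (a new reading comes with each control period).
- get_image(name): name is "scene" or "side" or "wrist"; returns (picture, depth): 420x560x3 uint8, blue, green, red; 420x560 float32, m along the optical axis (not along the pixel's ray), 0 where there is no reading.
- camera_model(name): a dict with "mtx" (3x3 intrinsics, pixels), "position" and "orientation" of the camera in the world. Camera axes: x right, y down, z forward; pixel columns grow to the right and rows downward; lengths in m; the calibration is good to about 2 mm. A picture is of the moment at which its call begins: read the wrist's pose just before it. camera_model takes no time and is no camera call; for the wrist camera it gives the pose at the moment of the call.
- workorder.sign_off(): hands the job in; it is judged then, once.
The state is a dict: "time_s": time; "joint_positions": joint angles; "qvel": joint speeds; "joint_efforts": joint torques, N m; "position": TCP position; "ee_rot": TCP orientation; "wrist_force": force on the tool from outside, world axes, zero at the start; "wrist_torque": the same for the moment, N m; "width": finger opening in m; "grasp_force": force on a finger pad.
Only numpy, scipy, OpenCV 4.12 (cv2) and the standard library are available. Lean on these libraries where they do the work, as an engineer would, in place of code of your own. Each camera call takes 0.05 s, during which the arm holds its last target. There are 200 camera calls.

### The job

Open the whetstone holder all the way: with the fingertips press down the release paddle on its sliding jaw and, keeping it pressed, push the jaw back along the bar, away from the stone, until it meets the end stop; then let the paddle spring up again and move clear. The ratchet must not be forced with the paddle up. The stone stays where it lies in the holder: do not pick up or shift it, nor disturb the other things on the counter.

Things in the scene. Friction and masses are not known exactly. Their poses are not given: they have to be found in the camera images.
- holder: whetstone holder fixed to the counter: flat steel base 360 x 64 x 8 mm with a dark toothed bar (30 mm wide, top 20 mm above the counter) along its middle, a fixed jaw (60 mm wide, 40 mm high) at one end, a small end stop at the other and a sliding jaw between. Origin: centre of its underside, on the counter. Its x axis runs along the bar from the fixed jaw towards the end stop (the way the sliding jaw opens), y across the bar, z up
- jaw (a joint): sliding jaw along the bar, m: 0 = nearest the fixed jaw, 0.100 = against the end stop (fully open). A black saddle 56 mm along the bar, 60 mm wide, body top 32 mm above the counter. A 10 mm pitch ratchet stops it from opening (but for up to 10 mm of play) unless the paddle is down; no teeth in the last 8 mm. Paddle down, it slides at 2 to 4 N. Towards the stone it clicks over the teeth at 8 N
- paddle (a joint): how far the release paddle is pressed straight down, m: 0 = up, 0.008 = fully down on its stop; it may stand at about 0.004 by itself where the pawl rests on a tooth. The ratchet is free beyond 0.005. A spring pushes it up: 3 N at the top, 6 N fully down. It travels with the jaw
- paddle_top (a point): centre of the top of the grey ribbed release paddle, which lies flat on top of the sliding jaw; the paddle is 32 mm along the bar, 46 mm across it; its top is 46 mm above the counter when up. The point moves with paddle and jaw
- thumb_rest (a point): middle of the top edge of the upright thumb rest of the sliding jaw, on its face towards the paddle: a plate 8 mm thick along the bar, 56 mm wide, top 60 mm above the counter, standing 4 mm behind the paddle's end on the end stop side, so that a fingertip on the paddle can push against it. 20 mm from the paddle's centre along the bar; moves with the jaw
- end_stop (a point): middle of the top edge of the end stop, on the face that the sliding jaw's back meets; 162 mm from the holder's origin along its x axis, 30 mm above the counter
- stone_center (a point): centre of the loose grey whetstone, 140 x 50 x 24 mm, lying along the bar on top of it between fixed and sliding jaw; its top is 44 mm above the counter
- cap: blue screw cap, 38 mm across, 23 mm high; origin centre of its underside; a bystander, to be left alone
- spoon: teaspoon, 137 mm long, lying; origin under its middle; a bystander, to be left alone
- cork: wine cork, 23 mm thick, 36 x 47 mm as it lies, lying; origin under its middle; a bystander, to be left alone
- parcel: crumpled foil parcel, about 65 mm each way; origin centre of its underside; a bystander, to be left alone
- pen: ballpoint pen, 136 mm long, lying; origin under its middle; a bystander, to be left alone
There are look-alikes about, which are no part of the job. Of the things like the part that bears stone_center, leave any that is brown or turquoise; of the rest the larger one is meant.

How it is judged:
By the outcome, as a careful person would: the job done as asked, in the order asked, and still so for the second after the job is handed in, with the robot touching nothing.
It also fails if it takes over 38 s, if anything falls off the work surface, if the arm or the gripper's body presses on something with over 40 N, if the wrist force passes 120 N, or if a joint passes its speed limit or range.

## Working session

There is one attempt and no reset: what is moved stays moved. The work goes in short steps, Python scripts to look and compute and a tool call to move; the robot and the scene stay as the last step left them, time stands still between calls to the robot, and variables do not carry over. Pictures are saved under pics/ and viewed, at most 10 in all, crops included, and the job is handed in when it is done.

Besides the shell and the picture viewer there is one more tool, called after ">>>" as name([rows], argument=value, ...), one row to a line, values as JSON. step_arm: Moves the arm, as the interface text tells. Its arguments: {"type":"object","properties":{"steps":{"type":"array","items":{"type":"array","items":{"type":"number"}}},"jaw":{"type":"number"},"squeeze":{"type":"number"}},"required":["steps"]}

```bash
mkdir -p pics; cat > h.py <<'E'
import numpy as np,cv2
from scipy.spatial.transform import Rotation as R
from plant import readout,get_image,camera_model,workorder,bot
def cam(n):
    c=camera_model(n);o=np.array(c["orientation"],float)
    M=o if o.shape==(3,3) else (R.from_rotvec(o) if o.size==3 else R.from_quat(o)).as_matrix()
    return np.array(c["mtx"]),np.array(c["position"]),M
def ray(cm,px):
    K,p,M=cm;return p,M@np.linalg.solve(K,[px[0],px[1],1.])
def onz(cm,px,z):
    p,d=ray(cm,px);return p+d*(z-p[2])/d[2]
def cloud(cm,dep):
    K,p,M=cm;v,u=np.mgrid[:dep.shape[0],:dep.shape[1]]
    return p+(np.stack([u,v,np.ones_like(u)],-1)@np.linalg.inv(K).T*dep[...,None])@M.T
E
python3 - <<'E'
from h import *
print(camera_model("scene"));print(readout.get_state())
a=[]
for n in("scene","side"):
    i,d=get_image(n);cv2.imwrite(f"pics/{n}0.png",i);np.savez(f"{n}0.npz",i=i,d=d);print(cam(n)[1])
E
```

```text
{'mtx': array([[402.2879135 ,   0.        , 281.44301549],
       [  0.        , 402.2879135 , 204.2957706 ],
       [  0.        ,   0.        ,   1.        ]]), 'position': array([0.16596492, 0.83791955, 0.79365677]), 'orientation': array([-0.6681905 ,  2.70744086, -1.0329384 ])}
{'time_s': 0.0, 'joint_positions': array([-1.28338817e+00,  2.77094230e-01, -2.79111219e-02,  1.26797704e+00,
        3.61589980e-06,  1.46739730e+00]), 'qvel': array([ 1.80487020e-03,  7.46949108e-04, -9.24920594e-04, -1.76758257e-03,
       -5.30697146e-04,  5.75438082e-05]), 'joint_efforts': array([-5.92282577e-04, -4.45510805e+01,  2.95200133e+01,  1.63557334e-02,
       -1.98882044e-04,  1.77619604e-06]), 'position': array([ 0.23785337, -0.57712405,  0.23016951]), 'ee_rot': array([-3.07967048e+00, -6.09556633e-01,  3.09615591e-04]), 'wrist_force': array([ 0.21376647,  1.09871883, -0.4510555 ]), 'wrist_torque': array([ 0.06032766, -0.04634937,  0.01849645]), 'grasp_force': 0.0, 'width': 0.08513576178810231}
[0.16596492 0.83791955 0.79365677]
[0.15216941 1.12390433 0.61502139]
```

View pics/scene0.png

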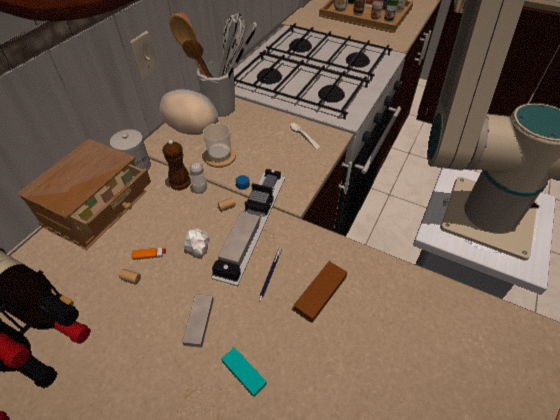

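View pics/side0.png

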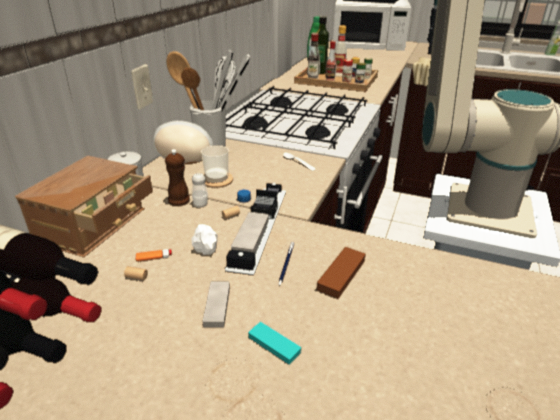

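The two pictures show one holder. In the scene view its fixed jaw is at about (227,268), the sliding jaw with paddle and thumb rest at about (264,192), and the end stop at about (277,176).

Stone candidates in the scene view:
- Grey stone in the holder (240,235)
- Smaller loose grey stone (198,320)
- Brown stone (320,291)
- Turquoise stone (243,371)

The grey stone in the holder is the larger of the two greys, so it is the one meant. Next I check it in a close crop.

```bash
python3 - <<'E'
from h import *
f=np.load("scene0.npz");i,d=f["i"],f["d"]
c=cv2.resize(i[155:285,200:310],None,fx=5,fy=4.6,interpolation=cv2.INTER_CUBIC)
cv2.imwrite("pics/crop0.png",cv2.convertScaleAbs(cv2.resize(i[160:285,200:300],None,fx=4.8,fy=4.8,interpolation=cv2.INTER_CUBIC),alpha=1.7,beta=15))
P=cloud(cam("scene"),d)
for u,v in[(227,268),(240,235),(264,192),(277,176),(198,320),(300,131),(243,182),(227,204),(272,272)]:print((u,v),P[v,u].round(3))
E
```

```text
(227, 268) [0.495 0.464 0.041]
(240, 235) [0.517 0.373 0.041]
(264, 192) [0.535 0.226 0.042]
(277, 176) [0.543 0.14  0.021]
(198, 320) [0.489 0.586 0.017]
(300, 131) [ 0.58  -0.081  0.01 ]
(243, 182) [0.611 0.207 0.025]
(227, 204) [0.608 0.291 0.021]
(272, 272) [0.412 0.409 0.008]
```

View pics/crop0.png

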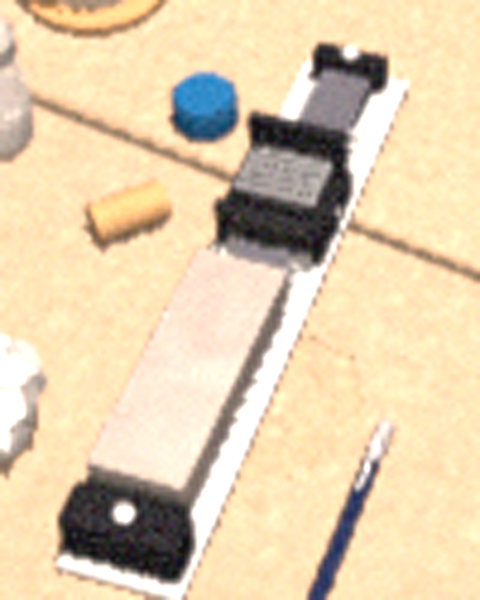

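The crop shows the large grey stone in the holder, the ribbed grey paddle at crop (283,177), which is scene (259,197), and the thumb rest behind it at (262,187). The jaw still has a gap to the end stop at (273,172). Next I measure the axis and paddle from both views.

```bash
python3 - <<'E'
from h import *
cs=cam("scene");f=np.load("scene0.npz");P=cloud(cs,f["d"])
A=onz(cs,(225.8,266.7),.040);B=onz(cs,(272.9,170.4),.030)
print(A,B,np.linalg.norm(A-B),np.degrees(np.arctan2(*(B-A)[[1,0]])))
print("paddle z.046",onz(cs,(259,197),.046),P[195:200,256:262].reshape(-1,3).mean(0), "rest",onz(cs,(262.5,187),.06))
# stone top PCA
m=(abs(P[...,2]-.044)<.006)&(P[...,1]>.29)&(P[...,1]<.43)&(P[...,0]>.44)&(P[...,0]<.57)
r=cv2.minAreaRect((P[m][:,:2]*1000).astype(np.float32));print(r)
S=readout.get_state();M=R.from_rotvec(S["ee_rot"]).as_matrix();print(M.round(3),S["position"])
cw=cam("wrist");print(cw[1],cw[2].round(2))
E
```

```text
[0.49889432 0.46208715 0.04      ] [0.5588427  0.13409241 0.03      ] 0.33357810604936994 -79.64224079729618
paddle z.046 [0.53522238 0.25098605 0.046     ] [0.53612579 0.25191897 0.04645649] rest [0.53764324 0.22778524 0.06      ]
((517.64599609375, 370.0732421875), (50.93803787231445, 127.7475814819336), 9.046545028686523)
[[ 0.925  0.381 -0.001]
 [ 0.381 -0.925  0.002]
 [ 0.    -0.002 -1.   ]] [ 0.23783492 -0.5772082   0.23025789]
[ 0.30574439 -0.54838395  0.37257454] [[ 0.38 -0.88 -0.27]
 [-0.92 -0.36 -0.11]
 [-0.    0.29 -0.96]]
```

>>> step_arm([
  [0, 0, 0, 0, 0, -9.6],
  [0, 0, 0, 0, 0, -9.6],
  [0, 0, 0, 0, 0, -9.6],
  [0, 0, 0, 0, 0, -9.6],
  [0, 0, 0, 0, 0, -9.6],
  [0, 0, 0, 0, 0, -9.6],
  [0, 0, 0, 0, 0, -9.6],
  [0, 0, 0, 0, 0, -9.6],
], jaw=255, squeeze=40)

```text
time_s: 1.1
position: [0.238, -0.5774, 0.2306]
ee_rot: [-2.029, -2.397, -0.001]
wrist_force: [-0.1, -0.1, -0.4]
width: 0.0
grasp_force: 0.0
```

>>> step_arm([
  [38, 21, 0, 0, 0, 0],
  [43, 23.5, 0, 0, 0, 0],
  [43, 23.5, 0, 0, 0, 0],
  [43, 23.5, 0, 0, 0, 0],
  [43, 23.5, 0, 0, 0, 0],
  [43, 23.5, 0, 0, 0, 0],
  [43, 23.5, 0, 0, 0, 0],
  [43, 23.5, 0, 0, 0, 0],
  [43, 23.5, 0, 0, 0, 0],
  [43, 23.5, 0, 0, 0, 0],
])

```text
time_s: 2.35
position: [0.3997, -0.1196, 0.2311]
ee_rot: [-2.037, -2.392, 0.0]
wrist_force: [1.3, 0.0, -0.3]
width: -0.0002
grasp_force: 0.0
```

>>> step_arm([
  [43, 23.5, 0, 0, 0, 0],
  [43, 23.5, 0, 0, 0, 0],
  [43, 23.5, 0, 0, 0, 0],
  [43, 23.5, 0, 0, 0, 0],
  [43, 23.5, 0, 0, 0, 0],
  [43, 23.5, 0, 0, 0, 0],
  [43, 23.5, 0, 0, 0, 0],
  [42, 23.5, 0, 0, 0, 0],
  [0, 0, 0, 0, 0, 0],
])

```text
time_s: 3.48
position: [0.531, 0.25, 0.2305]
ee_rot: [-2.032, -2.396, 0.0]
wrist_force: [0.0, -0.0, 0.4]
width: 0.0
grasp_force: 0.0
```

```bash
python3 - <<'E'
from h import *
S=readout.get_state();M=R.from_rotvec(S["ee_rot"]).as_matrix();print(S["time_s"],S["position"],M.round(3),S["wrist_force"],S["joint_positions"].round(2))
cw=cam("wrist");i,d=get_image("wrist");np.savez("w1.npz",i=i,d=d,K=cw[0],p=cw[1],M=cw[2]);cv2.imwrite("pics/w1.png",cv2.convertScaleAbs(i,alpha=1.3,beta=10))
E
```

```text
3.475 [0.53099396 0.24996222 0.23046237] [[-0.163  0.987 -0.   ]
 [ 0.987  0.163  0.   ]
 [ 0.    -0.    -1.   ]] [ 0.01023651 -0.0236352   0.38231324] [ 0.33  0.21 -0.11  1.25  0.    1.74]
```

View pics/w1.png

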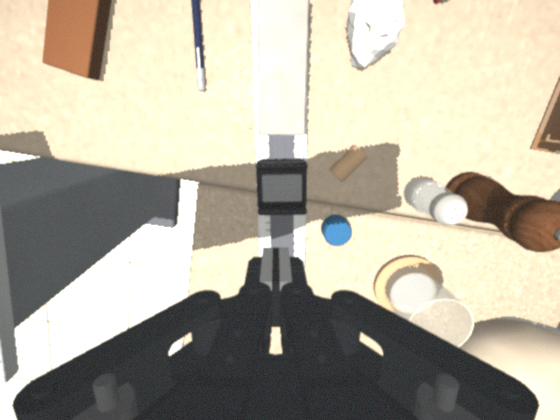

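The wrist view is well aligned with the bar. The paddle is at (282,187), the thumb rest at about (283,209), the stone above at (282,70), and the fingertips at (276,255). Now I measure precisely.

```bash
python3 - <<'E'
from h import *
f=np.load("w1.npz");i,d=f["i"],f["d"];cw=(f["K"],f["p"],f["M"]);P=cloud(cw,d)
g=cv2.cvtColor(i,cv2.COLOR_BGR2GRAY)
print(g[150:222:3,282], g[187,250:316:3]); print(P[150:222:3,282,2].round(3))
m=((g>40)&(g<130)).astype(np.uint8);m[:172]=0;m[206:]=0;m[:,:260]=0;m[:,305:]=0
c=max(cv2.findContours(m,0,2)[0],key=cv2.contourArea);r=cv2.minAreaRect(c);print(r)
px=r[0];a=onz(cw,px,.046)
cs=cam("scene");p1,d1=ray(cw,px);p2,d2=ray(cs,(259,197))
t=np.linalg.lstsq(np.c_[d1,-d2],p2-p1,rcond=None)[0];print("tri",p1+t[0]*d1,p2+t[1]*d2)
B=[onz(cw,q,.046) for q in cv2.boxPoints(r)];print("sizes",np.linalg.norm(B[0]-B[1]),np.linalg.norm(B[1]-B[2]))
print("paddle",a,"depth",P[int(px[1]),int(px[0])],np.median(P[182:193,275:290].reshape(-1,3),0))
# axis from stone top
s=(abs(P[...,2]-.044)<.005)&(g>110);s[135:]=0;s[:,:240]=0;s[:,320:]=0
q=P[s][:,:2];
rr=cv2.minAreaRect((q*1000).astype(np.float32));print(rr)
# base white edges -> midline
L=[]
for v in list(range(222,250,3)):
    w=np.where((g[v,240:325]>150)&(abs(P[v,240:325,2]-.008)<.006))[0]+240
    if len(w):L.append([v,w.min(),w.max()])
print(L)
E
```

```text
[119 117 119  61  49  46  28  32  55  81  81  82  80  82  81  81  80  60
  25  27  34  31  60  62] [ 99 101  84  32  62  84  83  82  79  81  83  84  81  82  82  82  81  67
  28  94 104 104]
[0.02  0.021 0.02  0.03  0.037 0.041 0.038 0.031 0.044 0.045 0.046 0.045
 0.046 0.047 0.045 0.045 0.043 0.033 0.042 0.055 0.058 0.059 0.02  0.02 ]
((281.5, 187.5), (29.0, 41.0), 90.0)
tri [0.53695469 0.25075097 0.0445252 ] [0.5358901  0.24992472 0.04464804]
sizes 0.046187339689914036 0.033951237358342025
paddle [0.53686924 0.25108033 0.046     ] depth [0.53623049 0.25147021 0.0455785 ] [0.53741654 0.25174975 0.04591441]
((517.1075439453125, 371.85870361328125), (50.05823516845703, 126.52581787109375), 9.316632270812988)
[[225, np.int64(305), np.int64(305)], [228, np.int64(296), np.int64(305)], [231, np.int64(294), np.int64(305)], [234, np.int64(294), np.int64(305)], [237, np.int64(260), np.int64(305)], [240, np.int64(259), np.int64(305)], [243, np.int64(259), np.int64(305)], [246, np.int64(259), np.int64(305)], [249, np.int64(259), np.int64(305)]]
```

Checks hold:
- **Paddle:** 46 x 34 mm, z 45 mm, at (0.537, 0.251)
- **Bar axis:** yaw 99.4°, already matched by the tool

Now I descend above the paddle, 5 mm towards the thumb rest.

>>> step_arm([
  [-5, 6, 25, 0, 0, 0],
  [0, 0, 40, 0, 0, 0],
  [0, 0, 40, 0, 0, 0],
  [0, 0, 35, 0, 0, 0],
  [0, 0, 20, 0, 0, 0],
  [0, 0, 10, 0, 0, 0],
  [0, 0, 0, 0, 0, 0],
  [0, 0, 0, 0, 0, 0],
])

```text
time_s: 4.53
position: [0.5381, 0.2434, 0.0625]
ee_rot: [2.036, 2.391, 0.003]
wrist_force: [0.3, -0.4, -0.4]
width: -0.0
grasp_force: 0.0
```

```bash
python3 - <<'E'
from h import *
cw=cam("wrist");i,d=get_image("wrist");cv2.imwrite("pics/w2.png",cv2.convertScaleAbs(i,alpha=1.5,beta=25))
E
```

```text
(no output)
```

View pics/w2.png

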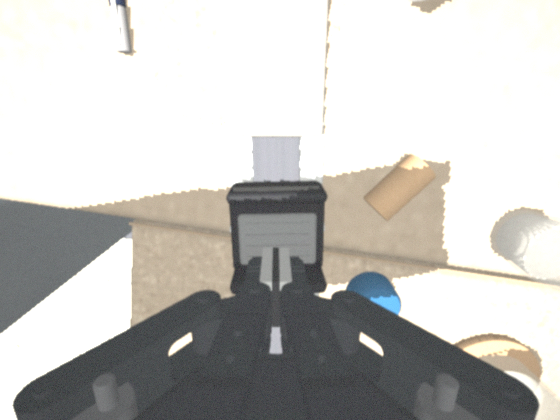

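The fingertips hover over the middle of the paddle just before the thumb rest, with paddle edges at (240–315, 213–262). They are about 8 mm along the bar, so I back off 3 mm and go down.

>>> step_arm([
  [3, 0, 8, 0, 0, 0],
  [0, 0, 6, 0, 0, 0],
  [0, 0, 4, 0, 0, 0],
  [0, 0, 3, 0, 0, 0],
  [0, 0, 0, 0, 0, 0],
  [0, 0, 0, 0, 0, 0],
])

```text
time_s: 5.32
position: [0.5367, 0.2466, 0.0406]
ee_rot: [-2.036, -2.392, -0.0]
wrist_force: [-2.2, 0.2, 4.8]
width: 0.0001
grasp_force: 2.3
```

>>> step_arm([
  [0, 0, 2, 0, 0, 0],
  [0, 0, 2, 0, 0, 0],
  [0, 0, 0, 0, 0, 0],
  [0, 0, 0, 0, 0, 0],
])

```text
time_s: 5.82
position: [0.5368, 0.2465, 0.0378]
ee_rot: [2.036, 2.392, 0.001]
wrist_force: [-4.3, -0.1, 12.5]
width: 0.0
grasp_force: 6.1
```

The paddle is on its stop with 12.5 N. Now I push slowly along tool −x.

>>> step_arm([
  [-2, 0, 0, 0, 0, 0],
  [-2, 0, 0, 0, 0, 0],
  [-3, 0, 0, 0, 0, 0],
  [-4, 0, 0, 0, 0, 0],
  [-4, 0, 0, 0, 0, 0],
  [-4, 0, 0, 0, 0, 0],
  [-4, 0, 0, 0, 0, 0],
  [0, 0, 0, 0, 0, 0],
])

```text
time_s: 6.82
position: [0.5408, 0.2241, 0.0378]
ee_rot: [-2.036, -2.392, -0.002]
wrist_force: [-3.4, 0.2, 10.8]
width: -0.0002
grasp_force: 5.7
```

>>> step_arm([
  [-4, 0, 0, 0, 0, 0],
  [-5, 0, 0, 0, 0, 0],
  [-5, 0, 0, 0, 0, 0],
  [-5, 0, 0, 0, 0, 0],
  [-5, 0, 0, 0, 0, 0],
  [-5, 0, 0, 0, 0, 0],
  [-5, 0, 0, 0, 0, 0],
  [-5, 0, 0, 0, 0, 0],
  [-5, 0, 0, 0, 0, 0],
])

```text
time_s: 7.95
position: [0.5485, 0.1812, 0.0378]
ee_rot: [-2.036, -2.393, -0.005]
wrist_force: [-2.4, 2.0, 10.4]
width: -0.0004
grasp_force: 5.0
```

```bash
python3 - <<'E'
from h import *
S=readout.get_state();print(S["position"],S["wrist_force"])
i,d=get_image("scene");cv2.imwrite("pics/s2.png",cv2.convertScaleAbs(cv2.resize(i[140:260,200:320],None,fx=4.8,fy=4.8,interpolation=cv2.INTER_CUBIC),alpha=1.7,beta=15))
E
```

```text
[0.54845662 0.18116205 0.0377623 ] [-2.41923689  1.97841388 10.37266563]
```

View pics/s2.png

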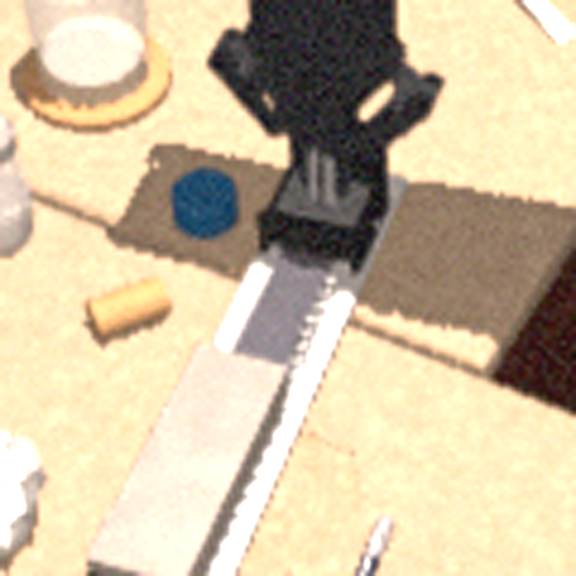

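The crop shows the jaw following, with the paddle at (325,195) and the stone unmoved. I continue to the stop in smaller rows.

>>> step_arm([
  [-4, 0, 0, 0, 0, 0],
  [-4, 0, 0, 0, 0, 0],
  [-4, 0, 0, 0, 0, 0],
  [-3, 0, 0, 0, 0, 0],
  [-2, 0, 0, 0, 0, 0],
  [0, 0, 0, 0, 0, 0],
])

```text
time_s: 8.75
position: [0.5517, 0.1655, 0.0378]
ee_rot: [-2.035, -2.392, -0.009]
wrist_force: [-1.1, 4.7, 7.6]
width: 0.0001
grasp_force: 4.1
```

>>> step_arm([
  [0, 0, 0.7, 0, 0, 0],
  [-2, 0, 0, 0, 0, 0],
  [-2, 0, 0, 0, 0, 0],
  [0, 0, 0, 0, 0, 0],
])

```text
time_s: 9.25
position: [0.5524, 0.163, 0.0376]
ee_rot: [-2.032, -2.392, -0.013]
wrist_force: [-2.2, 8.3, 10.5]
width: 0.0
grasp_force: 7.0
```

>>> step_arm([
  [-2, 0, 0, 0, 0, 0],
  [-2, 0, 0, 0, 0, 0],
  [0, 0, 0, 0, 0, 0],
])

```text
time_s: 9.62
position: [0.5524, 0.163, 0.0377]
ee_rot: [-2.025, -2.389, -0.023]
wrist_force: [-4.0, 18.4, 10.1]
width: -0.0001
grasp_force: 11.8
```

The tip does not move at 18 N with the paddle fully down, so this looks like the end stop. I check that against the base's end corners from the first scene picture.

```bash
python3 - <<'E'
from h import *
cs=cam("scene");u=np.array([.162,-.987,0])
near=[onz(cs,(200+x/4.8,160+y/4.8),.008)@u for x,y in((60,565),(185,598))];far=onz(cs,(200+408/4.8,160+82/4.8),.008)@u
p0=np.array([.5369,.2511,0])@u;t=np.array([.5524,.163,0])@u
print(near,far,"len",far-np.mean(near));o=[np.mean(near)+.18,far-.18]
print("paddle0 in holder",[p0-k for k in o],"now(tip+11-20)",[t-.009-k for k in o],"want .134")
f=np.load("scene0.npz");i=f["i"];P=cloud(cs,f["d"])
for v in range(166,184):print(v,i[v,270:280:3].mean(1).astype(int) if 0 else i[v,274].tolist(),(P[v,274]@u).round(3),P[v,274,2].round(3))
E
```

```text
[np.float64(-0.39350225469171984), np.float64(-0.3912800460152641)] -0.034741998161584964 len 0.357649152191907
paddle0 in holder [np.float64(0.05153325035349199), np.float64(0.05388409816158496)] now(tip+11-20) [np.float64(0.13199895035349202), np.float64(0.134349798161585)] want .134
166 [99, 125, 157] -0.8 0.794
167 [99, 127, 157] 0.002 -0.0
168 [103, 132, 161] -0.0 -0.001
169 [111, 137, 162] -0.004 -0.001
170 [112, 121, 136] -0.008 -0.002
171 [103, 104, 113] -0.044 0.031
172 [41, 41, 42] -0.046 0.029
173 [15, 14, 16] -0.051 0.03
174 [16, 13, 20] -0.051 0.026
175 [30, 31, 32] -0.05 0.022
176 [67, 59, 64] -0.054 0.022
177 [74, 69, 76] -0.06 0.024
178 [77, 75, 81] -0.06 0.021
179 [73, 66, 74] -0.063 0.02
180 [74, 69, 79] -0.067 0.021
181 [74, 66, 73] -0.071 0.02
182 [69, 67, 71] -0.075 0.021
183 [53, 52, 52] -0.078 0.021
```

The paddle is now at 132–134 mm along the bar and 134 mm is wanted, so the end stop is reached. I ease the push, then lift straight up.

>>> step_arm([
  [2, 0, 0, 0, 0, 0],
  [2, 0, 0, 0, 0, 0],
  [1, 0, 0, 0, 0, 0],
  [0, 0, 0, 0, 0, 0],
])

```text
time_s: 10.12
position: [0.5524, 0.1631, 0.0376]
ee_rot: [-2.034, -2.393, -0.01]
wrist_force: [-1.7, 5.8, 11.4]
width: -0.0002
grasp_force: 5.9
```

>>> step_arm([
  [0.5, 0, -2, 0, 0, 0],
  [0.5, 0, -3, 0, 0, 0],
  [0.5, 0, -3, 0, 0, 0],
  [0.5, 0, -3, 0, 0, 0],
  [0, 0, -4, 0, 0, 0],
  [0, 0, -10, 0, 0, 0],
  [0, 0, -30, 0, 0, 0],
  [0, 0, -50, 0, 0, 0],
  [0, 0, -30, 0, 0, 0],
  [0, 0, 0, 0, 0, 0],
])

```text
time_s: 11.38
position: [0.5528, 0.1616, 0.1745]
ee_rot: [2.033, 2.387, 0.005]
wrist_force: [1.1, 0.1, 0.8]
width: -0.0001
grasp_force: 0.0
```

>>> step_arm([
  [25, 0, -20, 0, 0, 0],
  [40, 0, -10, 0, 0, 0],
  [20, 0, 0, 0, 0, 0],
  [0, 0, 0, 0, 0, 0],
  [0, 0, 0, 0, 0, 0],
])

```text
time_s: 12.0
position: [0.5361, 0.2453, 0.1994]
ee_rot: [-2.037, -2.392, 0.004]
wrist_force: [0.5, -0.4, -0.1]
width: 0.0001
grasp_force: 0.0
```

```bash
python3 - <<'E'
from h import *
S=readout.get_state();print(S["time_s"],S["position"],S["wrist_force"])
cs=cam("scene");i,d=get_image("scene");P=cloud(cs,d);cw=cam("wrist");w,dw=get_image("wrist")
A=cv2.resize(i[140:290,190:320],None,fx=3.0,fy=3.0,interpolation=cv2.INTER_CUBIC)
B=cv2.resize(w,(400,300));C=np.zeros((450,790,3),np.uint8);C[:,:390]=A;C[:300,390:]=B
cv2.imwrite("pics/fin.png",cv2.convertScaleAbs(C,alpha=1.5,beta=15));np.savez("w3.npz",i=w,d=dw,K=cw[0],p=cw[1],M=cw[2])
Q=cloud(cw,dw);u=np.array([.162,-.987,0]);n=np.array([.987,.162,0]);ref=np.array([.5369,.2511,0])
for nm,X in(("scene",P),("wrist",Q)):
    a=(X-ref)@u;b=(X-ref)@n;k=abs(b)<.012
    print(nm,[(s,np.round(np.median(X[k&(abs(a-s/1000)<.002)][:,2])*1000,1)) for s in range(-48,125,4) if (k&(abs(a-s/1000)<.002)).sum()>2])
E
```

```text
12.0 [0.53609926 0.24534542 0.19935178] [ 0.52399919 -0.40141123 -0.10195688]
scene [(-40, np.float64(21.4)), (-36, np.float64(490.1)), (-32, np.float64(481.3)), (-28, np.float64(428.2)), (-24, np.float64(431.6)), (-20, np.float64(455.0)), (-16, np.float64(454.0)), (-12, np.float64(287.0)), (-8, np.float64(270.7)), (-4, np.float64(246.6)), (0, np.float64(217.8)), (4, np.float64(21.9)), (8, np.float64(21.2)), (12, np.float64(19.9)), (16, np.float64(19.4)), (20, np.float64(20.3)), (24, np.float64(20.0)), (28, np.float64(20.4)), (32, np.float64(20.0)), (36, np.float64(20.5)), (40, np.float64(19.6)), (44, np.float64(20.5)), (48, np.float64(21.4)), (52, np.float64(31.7)), (56, np.float64(39.5)), (60, np.float64(39.9)), (64, np.float64(45.6)), (68, np.float64(37.9)), (72, np.float64(45.2)), (76, np.float64(46.5)), (80, np.float64(46.1)), (84, np.float64(46.7)), (88, np.float64(46.6)), (92, np.float64(46.3)), (96, np.float64(45.9)), (100, np.float64(50.8)), (104, np.float64(52.5)), (108, np.float64(59.0))]
wrist [(-48, np.float64(19.6)), (-44, np.float64(19.6)), (-40, np.float64(19.6)), (-36, np.float64(19.5)), (-32, np.float64(19.6)), (-28, np.float64(19.7)), (-24, np.float64(19.5)), (-20, np.float64(19.6)), (-16, np.float64(296.3)), (-12, np.float64(279.9)), (-8, np.float64(269.9)), (-4, np.float64(267.8)), (0, np.float64(236.4)), (4, np.float64(237.0)), (8, np.float64(237.0)), (12, np.float64(246.7)), (16, np.float64(20.4)), (20, np.float64(19.7)), (24, np.float64(19.6)), (28, np.float64(19.5)), (32, np.float64(19.6)), (36, np.float64(19.6)), (40, np.float64(19.5)), (44, np.float64(19.5)), (48, np.float64(27.9)), (52, np.float64(38.2)), (56, np.float64(39.2)), (60, np.float64(32.6)), (64, np.float64(32.7)), (68, np.float64(31.6))]
```

View pics/fin.png

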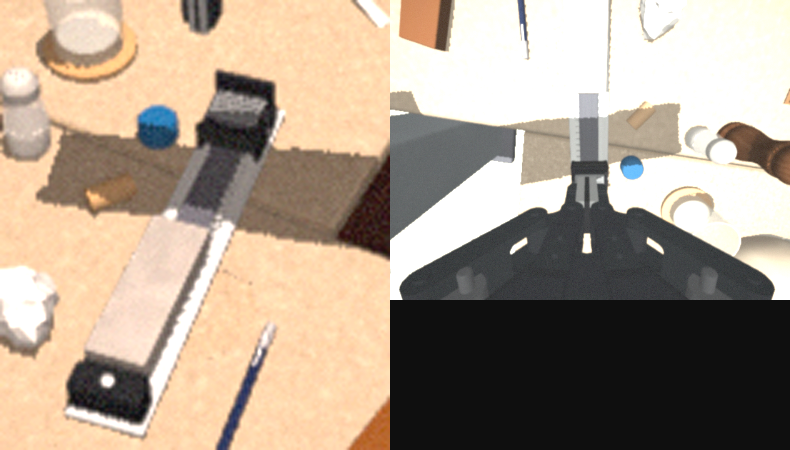

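The jaw sits against the end stop, having moved about 82 mm, which hides the stop in the view. The paddle is back up at 46 mm, the stone and bystanders are where they were, and the robot is clear.

```bash
python3 -c "
from plant import workorder
print(workorder.sign_off())"
```

```text
the job is handed in; nothing more can be done
None
```

I pushed the jaw to the end stop with the paddle held down, let the paddle spring back up, left the stone and the other things where they were, moved the arm clear, and handed the job in at about 12 s; no verdict came back.

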